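Index a valve to the test nozzle and open it

TASK

On the valve test stand, take the swivel table by its upright knob and turn it counter-clockwise, click by click, until the clamped ball valve's pipe points straight at the test nozzle and the table rests in that click; keep the valve shut while you turn. Then open the valve fully with its lever, a quarter turn clockwise until it lies in line with the pipe, without forcing the table out of its click. Let go of everything and leave the things lying round the stand where they are.

Things in the scene. Friction and masses are not known exactly. Their poses are not given: they have to be found in the camera images.
- test_stand: fixed valve test stand: grey bed plate 205x235x15 mm on the table. Origin on the table top under the swivel's axis; -x is its front (faces the robot's left, turned a little towards the robot), +y the left of one who stands before that front. In the middle the swivel table, with a ring of 18 upright steel pins out to 78 mm from the axis, up to 50 mm high; behind on the right a spring plunger that clicks between the pins; a column behind
- panel_edge (a point): middle of the lower front edge of the gauge panel that hangs over the middle of the stand, 155 mm above the table. Panel: 180 mm wide in test_stand's y, up to 330 mm high; front face at x=-6 mm of test_stand, two gauges stand out to x=-22 mm at heights 221 to 289 mm. A hand coming straight down has no room near x=0: lean it 20 to 50 degrees to the front, or to the front and side
- swivel_axis (a point): point on the swivel's upright axis, 50 mm above the table (top of the turning disc); axes as test_stand
- swivel (a joint): angle of the swivel table, rad, counter-clockwise from above; 0 = valve points at nozzle. Clicks firmly every 20 degrees (0.349 rad: -0.698, -0.349, 0, +0.349) and springs into the nearest click when let go. Starts 3 to 5 clicks clockwise of 0 (-1.05 to -1.75). Stops at -2.6 and +0.4. Leaving a click takes about 0.9 N m (9 N at the knob); between clicks it helps you along
- handle_grip (a point): middle of the swivel's handle, a black upright round knob of 20 mm diameter, 60 to 103 mm above the table; the point is 83 mm above the table, 105 mm from the swivel's axis. It is fixed on an arm (up to 60 mm high) of the turning table; at swivel angle q its bearing from the axis is 230 degrees + q, counted counter-clockwise from test_stand's +x
- nozzle_mouth (a point): centre of the test nozzle's open end, 85 mm above the table, 46 mm right of the swivel's axis; the nozzle points to test_stand's +y, its pillar (28x30 mm, 105 mm high) stands 112 mm right of the axis. Axes as test_stand
- valve_lever (a joint): angle of the ball valve's lever, rad: 1.57 shut (square across the pipe; it may start up to 0.1 short of it), 0 fully open (in line with the pipe), stops at both. Friction 0.15 N m (2 N at its end); stays where left. Pushing hard against a stop turns the swivel out of its click
- lever_pivot (a point): pivot of the valve's lever, on the swivel's axis, 117 mm above the table. The valve is clamped on the swivel table. With the swivel at 0 the shut lever points to test_stand's -x (front); it opens clockwise seen from above, a quarter turn, to point to +y (left, away from the nozzle), just before and below the gauge panel
- lever_end (a point): point on the centre line of the valve's flat red lever, 75 mm from its pivot, 11 mm short of its end. The lever is 18 mm wide and lies 112 to 123 mm above the table; the point is at 117 mm. Beyond 40 mm from the axis the room below it is free down to 60 mm height. The brass valve body under it is 68 mm long, 38 mm wide
- measuring_tape_centre (a point): bystander by the stand, loose: a yellow tape measure, 36x128x60 mm, standing on the table; the point is its centre, half-way up
- pump_centre (a point): bystander by the stand, loose: a small white drain pump, 66x125x89 mm; the point is its centre, half-way up
- tin_centre (a point): bystander by the stand, loose: a blue round tin, 68 mm across, 92 mm high; the point is its centre, half-way up
- coupling_centre (a point): bystander by the stand, loose: a grey pipe coupling lying on its side, 37x54x36 mm; the point is its centre, half-way up
- combination_pliers_centre (a point): bystander by the stand, loose: flat-lying pliers with red grips, 54x157x12 mm; the point is its centre, half-way up
- tape_roll_centre (a point): bystander by the stand, loose: a flat-lying roll of black tape, 65 mm across, 18 mm high; the point is its centre, half-way up

How it is judged:
On the way:
1. the swivel table rests in the click where the valve points at the nozzle (within 4 degrees), the valve still shut (within 15 degrees) (value of joint swivel between -0.07 and 0.07 rad and velocity of joint swivel between -0.1 and 0.1 rad/s and value of joint valve_lever above 1.3 rad), for 0.3 s.
At the end, for the whole second after the job is handed in: The swivel table stands at rest within 4 degrees (0.07 rad) of the click where the valve points at the nozzle, the valve's lever is fully open (within 7 degrees, 0.12 rad, of its open stop), and no bystander has been moved by more than 30 mm (value of joint swivel between -0.07 and 0.07 rad and velocity of joint swivel between -0.1 and 0.1 rad/s and value of joint valve_lever below 0.12 rad); the robot touches nothing.
It fails at once if the valve is opened (by more than about 20 degrees) while the swivel is more than half a click away from the nozzle (value of joint valve_lever below 1.2 rad and (value of joint swivel below -0.175 rad or value of joint swivel above 0.175 rad)).
It fails at once if a bystander is moved by more than 30 mm (distance of any of measuring_tape_centre, pump_centre, tin_centre, coupling_centre, combination_pliers_centre, tape_roll_centre from where it was at the start of the episode above 0.03 m).
It also fails if it takes over 51 s, if anything falls off the work surface, if the arm or the gripper's body presses on something with over 40 N, if the wrist force passes 120 N, or if a joint passes its speed limit or range.

ROBOT

A 6-joint arm with a two-finger parallel gripper is mounted at the origin on a cart in front of the work surface, level with it; the furniture and walls round the work are solid. World frame = base frame: x ahead of the robot, y to its left, z up, the work surface at z = 0. Lengths are in m, angles in rad, forces in N, time in s.
With the tool pointing down it reaches from about 0.375 to 0.975 m from the base axis. Payload 3.8 kg.
Tool frame: the origin (TCP) lies between the finger pads; the fingertips stand 14 mm ahead of it and the grasp point (between the pads) lies 5 mm behind it; z points along the fingers, y is the line along which they close (so a half turn about z gives the same grasp; the last joint's range is limited). The gripper opens to 88 mm and grips with 3 to 60 N. Pads are 18 mm wide; open, the fingers measure 123 mm over their backs; the gripper's body (75 mm by 187 mm) begins 45 mm behind the grasp point.
Start: joints at [-1.21, 0.264, 1.604, -0, 1.274, -0.037], TCP at [0.261, -0.622, 0.253] pointing down, gripper open.
Joint ranges: [-2.63, 2.63], [-0.94, 2.18], [0.31, 2.57], [-1.31, 4.45], [0, 2.66], [-2.55, 2.55]. Speed limits (rad/s): [2.57, 2.57, 3.14, 3.14, 3.14, 3.14].

INTERFACE

Orientations are given as a unit quaternion [w, x, y, z].
In Python, from bench import bot gives the robot as it stands.
- The arm moves only by the tool carry_out, never from a script. Its argument "increments" is a list that holds one entry, the list of rows, each a list of 4 numbers: the shift along the tool's x, y, z in m, then the turn about the tool's z in rad. In form: [[[dx, dy, dz, yaw], ...]]. A call has 1 to 8 rows; each row shifts and turns the commanded pose from where the row before left it, along the tool's axes as they then stand; what a row does not reach is not made up. A row lasts 1/10 s, in which the tool goes at most 50 mm and 8.59 degrees, less where a joint would pass 70% of its speed; a pose out of reach is approached as far as the arm can. A call with a gripper value outside its range is refused whole. "grip" is the finger opening in m, from 0 to 0.0881, set as the call begins (left out, the last holds). The fingers move at their own pace and stop on an object; "newtons" is the grip in N (left out, the last holds). Time passes only in rows, so rows that do not move let the fingers close. It gives the time, the measured TCP pose, the force, the opening and the grip force at its end, in the units of the state.
- bot.sense(): the state, without advancing time (a new reading comes with each control period).
- bot.camera(name): name is "scene" or "top" or "wrist"; returns a dict with "frame" (384x512x3 uint8, blue, green, red), "fx", "fy", "cx", "cy" (pixels), "R" (3x3) and "t" (3): a world point X has camera coordinates R X + t. Camera axes: x right, y down, z forward; pixel columns grow to the right and rows downward; lengths in m; the calibration is good to about 2 mm. A picture is of the moment at which its call begins. There is no depth.
- bot.finish_job(): hands the job in; it is judged then, once.
Trained networks look in a picture, given as the dict that the camera call returned (one of the last four; its "shot" number tells which), for a name from the list of things; names that differ only in an ending like _2 or _b are one class to them, and where a whole thing is asked for, a point or a joint stands for the part that bears it (a point fixed in the world has none). Each returns a list of dicts, best first, with "p" (0 to 1); they miss things now and then, are a little off and sometimes report something else, mostly with a low value. They report only what shows in the picture. A call takes as long as a camera call.
- bot.boxes_of(target, picture): "point" ([column, row] in pixels, amid what is visible of it).
- bot.tip_of(target, picture): "point" ([column, row] in pixels: a listed point, or the origin of a listed thing).
The state is a dict: "clock": time; "qpos": joint angles; "qd": joint speeds; "joint_efforts": joint torques, N m; "tool_pos": TCP position; "ee_rot": TCP orientation; "wrist_force": force on the tool from outside, world axes, zero at the start; "torque": the same for the moment, N m; "finger_gap": finger opening in m; "finger_force": force on a finger pad.
Only numpy, scipy, OpenCV 4.12 (cv2) and the standard library are available. Lean on these libraries where they do the work, as an engineer would, in place of code of your own. Each camera call takes 0.05 s, during which the arm holds its last target. There are 200 camera calls.

## Working session

There is one attempt and no reset: what is moved stays moved. The work goes in short steps, Python scripts to look and compute and a tool call to move; the robot and the scene stay as the last step left them, time stands still between calls to the robot, and variables do not carry over. Pictures are saved under pics/ and viewed, at most 10 in all, crops included, and the job is handed in when it is done.

Besides the shell and the picture viewer there is one more tool, called after ">>>" in YAML: its name, and indented under it one key for each argument. carry_out: Moves the arm, as the interface text tells. Its arguments: {"type":"object","properties":{"increments":{"type":"array"},"grip":{"type":"number"},"newtons":{"type":"number"}},"required":["increments"]}

```bash
ls; mkdir -p pics; cat > h.py <<'E'
import numpy as np, cv2, json
from bench import bot
def tri(obs):
    A=[];b=[]
    for pic,(u,v) in obs:
        R=np.array(pic["R"]);t=np.array(pic["t"])
        x=(u-pic["cx"])/pic["fx"];y=(v-pic["cy"])/pic["fy"]
        for r,k in ((R[0]-x*R[2],x*t[2]-t[0]),(R[1]-y*R[2],y*t[2]-t[1])): A.append(r);b.append(k)
    return np.linalg.lstsq(np.array(A),np.array(b),rcond=None)[0]
def atz(pic,uv,z):
    R=np.array(pic["R"]);t=np.array(pic["t"]);c=-R.T@t
    d=R.T@np.array([(uv[0]-pic["cx"])/pic["fx"],(uv[1]-pic["cy"])/pic["fy"],1]);return c+d*(z-c[2])/d[2]
E
python3 - <<'E'
from h import *
P={n:bot.camera(n) for n in("scene","top","wrist")}
for n in P: cv2.imwrite(f"pics/{n}0.png",P[n]["frame"])
cv2.imwrite("pics/both.png",np.hstack([P["scene"]["frame"],P["top"]["frame"]])) 
Z=dict(test_stand=0,panel_edge=.155,swivel_axis=.05,handle_grip=.083,nozzle_mouth=.085,lever_pivot=.117,lever_end=.117,measuring_tape_centre=.03,pump_centre=.0445,tin_centre=.046,coupling_centre=.018,combination_pliers_centre=.006,tape_roll_centre=.009)
for k,z in Z.items():
    o=[]
    for n in P:
        r=bot.tip_of(k,P[n])
        if r: o.append((n,P[n],r[0]["point"],r[0]["p"]))
    print(k,[(n,np.round(p).tolist(),round(q,2),atz(P[n],p,z)[:2].round(3).tolist()) for n,_,p,q in o], tri([(a,p) for _,a,p,_ in o if _ >.3]).round(3) if len(o)>1 else '')
print(bot.sense())
for n in P: print(n,(-np.array(P[n]["R"]).T@np.array(P[n]["t"])).round(3))
E
```

```text
pics
test_stand [('scene', [276.0, 224.0], 0.59, [0.585, -0.128]), ('top', [245.0, 184.0], 0.66, [0.582, -0.117])] [ 0.586 -0.12  -0.003]
panel_edge [('scene', [269.0, 155.0], 0.7, [0.591, -0.102]), ('top', [241.0, 172.0], 0.94, [0.586, -0.109])] [ 0.585 -0.108  0.158]
swivel_axis [('scene', [275.0, 197.0], 0.78, [0.607, -0.106]), ('top', [244.0, 180.0], 0.61, [0.584, -0.113])] [ 0.586 -0.117  0.061]
handle_grip [('scene', [232.0, 180.0], 0.87, [0.561, -0.021]), ('top', [206.0, 187.0], 0.76, [0.558, -0.017])] [ 0.56  -0.018  0.082]
nozzle_mouth [('scene', [270.0, 197.0], 0.94, [0.545, -0.143]), ('top', [250.0, 193.0], 0.73, [0.542, -0.132])] [ 0.546 -0.136  0.082]
lever_pivot [('scene', [270.0, 155.0], 0.43, [0.671, -0.04])] 
lever_end [] 
measuring_tape_centre [('scene', [254.0, 260.0], 0.79, [0.414, -0.214]), ('top', [280.0, 237.0], 0.76, [0.43, -0.211])] [ 0.427 -0.209  0.021]
pump_centre [('scene', [362.0, 218.0], 0.95, [0.656, -0.296])] 
tin_centre [('scene', [338.0, 260.0], 0.97, [0.49, -0.342]), ('top', [329.0, 213.0], 0.76, [0.495, -0.344])] [ 0.494 -0.342  0.044]
coupling_ce
[... 420 characters left out ...]
22597279e-06,
        1.27367743e+00, -3.69027679e-02]), 'qd': array([ 0.00113589, -0.00118703, -0.0001645 , -0.00031563, -0.0009405 ,
        0.00109789]), 'joint_efforts': array([-3.06534275e-05, -5.02039576e+01, -3.57244921e+01,  7.29737431e-02,
        1.85606768e-02,  4.23829462e-06]), 'tool_pos': array([ 0.26150241, -0.62228531,  0.25271689]), 'ee_rot': array([ 1.54303276e-05,  9.80281201e-01,  1.97607606e-01, -9.78518411e-07]), 'wrist_force': array([-0.12758444, -0.16982476, -0.89515918]), 'torque': array([-0.00268523, -0.01323667,  0.00121726]), 'finger_force': 0.0, 'finger_gap': 0.08851687973928532}
scene [-0.09  -0.666  0.485]
top [ 0.367 -0.135  1.282]
wrist [ 0.337 -0.59   0.384]
```

View pics/scene0.png

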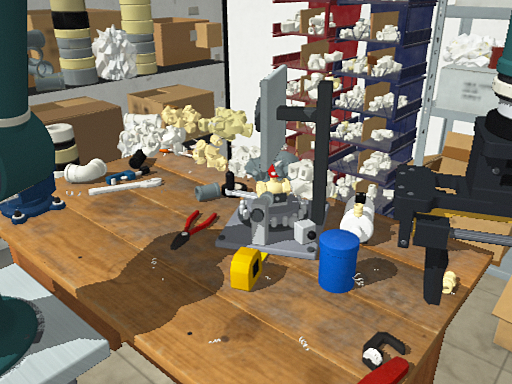

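View pics/top0.png

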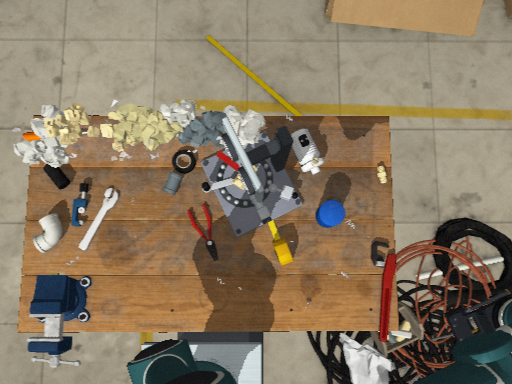

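The scene picture shows the stand amid the table (about 275,220). In the top view the axis is near (245,182), the knob at (206,187) and the red lever points up-left to (228,160). The numbers agree: axis (0.585,-0.118), stand yaw about -65°, knob about -60°, i.e. 3 clicks. The moves cannot tilt the tool directly, so I'll test what the arm does at the edge of its reach along the current azimuth. That direction happens to match stand +x.

>>> carry_out:
  increments:
    - [[0,0.045,0,0],[0,0.045,0,0],[0,0.045,0,0],[0,0.045,0,0],[0,0.045,0,0],[0,0.045,0,0],[0,0.045,0,0],[0,0.045,0,0]]

```text
clock: 2.9
tool_pos: [0.3944, -0.9386, 0.2497]
ee_rot: [0.006, 0.98, 0.198, 0.001]
wrist_force: [-0.2, -1.8, 0.9]
finger_gap: 0.0879
finger_force: 0.0
```

>>> carry_out:
  increments:
    - [[0,0.045,0,0],[0,0.045,0,0],[0,0.045,0,0],[0,0.045,0,0]]

```text
clock: 3.3
tool_pos: [0.4132, -0.9835, 0.2185]
ee_rot: [0.063, 0.978, 0.197, 0.013]
wrist_force: [-0.6, -0.1, 1.6]
finger_gap: 0.088
finger_force: 0.0
```

```bash
python3 - <<'E'
from h import *
s=bot.sense();print(s["clock"],s["qpos"].round(3),s["tool_pos"].round(4),s["ee_rot"].round(4))
E
```

```text
3.3 [-1.197  1.13   0.312  0.003  1.572 -0.024] [ 0.4132 -0.9835  0.2185] [0.0629 0.9783 0.1972 0.0127]
```

>>> carry_out:
  increments:
    - [[0,0.05,0,0],[0,0.05,0,0],[0,0.05,0,0],[0,0.05,0,0],[0,0.05,0,0],[0,0.05,0,0]]

```text
clock: 3.9
tool_pos: [0.4399, -1.0471, 0.222]
ee_rot: [0.164, 0.966, 0.195, 0.033]
wrist_force: [-0.7, 0.0, -0.1]
finger_gap: 0.0884
finger_force: 0.0
```

```bash
python3 - <<'E'
from h import *
s=bot.sense();print(s["clock"],s["qpos"].round(3),s["tool_pos"].round(4),s["ee_rot"].round(4), 3.1416-s["qpos"][[1,2,4]].sum())
E
```

```text
3.9 [-1.197  1.141  0.312  0.008  1.352 -0.025] [ 0.4399 -1.0471  0.222 ] [0.1639 0.9665 0.1948 0.033 ] 0.335790165492742
```

>>> carry_out:
  increments:
    - [[0,0.05,0,0],[0,0.05,0,0],[0,0.05,0,0],[0,0.05,0,0],[0,0.05,0,0],[0,0.05,0,0],[0,0.05,0,0]]

```text
clock: 4.6
tool_pos: [0.4624, -1.1005, 0.298]
ee_rot: [0.278, 0.94, 0.189, 0.056]
wrist_force: [0.0, 0.0, -0.5]
finger_gap: 0.0881
finger_force: 0.0
```

```bash
python3 - <<'E'
from h import *
s=bot.sense();print(s["clock"],s["qpos"].round(3),s["tool_pos"].round(4),s["ee_rot"].round(4), 3.1416-s["qpos"][[1,2,4]].sum())
from scipy.spatial.transform import Rotation as Rn
print(Rn.from_quat(s["ee_rot"],scalar_first=True).as_matrix().round(3))
E
```

```text
4.6 [-1.198  1.101  0.312  0.015  1.154 -0.026] [ 0.4624 -1.1005  0.298 ] [0.2783 0.9399 0.1894 0.0561] 0.5756180597172444
[[ 0.922  0.325  0.211]
 [ 0.387 -0.773 -0.502]
 [ 0.     0.544 -0.839]]
```

The tilt of 33° towards stand +x holds. I'll fit the kinematics so that I can plan within the joint ranges.

```bash
cat > kin.py <<'E'
import numpy as np
from scipy.optimize import least_squares
from scipy.spatial.transform import Rotation as Rn
D=[([-1.21,.264,1.604,0,1.274,-.037],[.2615,-.6223,.2527]),([-1.197,1.13,.312,.003,1.572,-.024],[.4132,-.9835,.2185]),
([-1.197,1.141,.312,.008,1.352,-.025],[.4399,-1.0471,.222]),([-1.198,1.101,.312,.015,1.154,-.026],[.4624,-1.1005,.298])]
def rot(q,o): return Rn.from_euler('ZYZYZ',[q[0]+o,q[1]+q[2],q[3],q[4],q[5]])
def plane(q,p):
    a,b,c=q[1],q[1]+q[2],q[1]+q[2]+q[4]
    return np.array([p[4]+p[0]*np.sin(a)+p[1]*np.sin(b)+p[2]*np.sin(c)+p[5]*np.cos(b), p[3]+p[0]*np.cos(a)+p[1]*np.cos(b)+p[2]*np.cos(c)-p[5]*np.sin(b)])
f=lambda p:np.concatenate([plane(q,p)-[np.hypot(*x[:2]),x[2]] for q,x in D]+[[1e-2*p[4],1e-2*p[5]]])
P=least_squares(f,[.45,.45,.2,.3,0,0]).x
J0=np.arctan2(-.6223,.2615)+1.21   # azimuth offset
R0=Rn.from_quat([.278,.94,.189,.056],scalar_first=True)
RO=(rot([-1.198,1.101,.312,.015,1.154,-.026],0).inv()*R0)
def fk(q):
    R=rot(q,0)
    w=np.array([P[4]+P[0]*np.sin(q[1])+P[1]*np.sin(q[1]+q[2])+P[5]*np.cos(q[1]+q[2]),0,P[3]+P[0]*np.cos(q[1])+P[1]*np.cos(q[1]+q[2])-P[5]*np.sin(q[1]+q[2])])
    return Rn.from_euler('z',q[0]).apply(w)+P[2]*R.as_matrix()[:,2], R*RO
LO=np.array([-2.63,-.94,.31,-1.31,0,-2.55]);HI=np.array([2.63,2.18,2.57,4.45,2.66,2.55])
def ik(pos,R,q0):
    g=lambda q:np.concatenate([fk(q)[0]-pos,.3*(R.inv()*fk(q)[1]).as_rotvec()])
    s=least_squares(g,np.clip(q0,LO+1e-3,HI-1e-3),bounds=(LO,HI));return s.x,np.abs(s.fun).max()
E
python3 - <<'E'
from kin import *
print(P.round(3),np.abs(f(P)).max(),J0, RO.as_matrix().round(2))
for q,x in D: print((fk(q)[0]-x).round(4))
kn=np.array([.56,-.018,.085]);
for s in (1,-1):
    q=np.array([-1.198,1.101,.312,.015,1.154,-.026])
    for pos,y in [((.40,-.95,.33),.3),((.35,-.7,.35),.6),((.38,-.5,.35),.9),((.42,-.3,.35),1.2),((.43,-.1,.35),1.57),((.45,.1,.3),1.57),(kn-.1*R0.as_matrix()[:,2],1.57),(kn,1.57),((.484,-.09,.085),1.57)]:
        q,e=ik(np.array(pos),R0*Rn.from_euler('z',s*y),q);print(s,np.round(pos,3),q.round(2),round(e,4))
E
```

```text
Traceback (most recent call last):
  File "kin.py", line 14, in <module>
    RO=(rot([-1.198,1.101,.312,.015,1.154,-.026],0).inv()*R0)
        ~~~^^^^^^^^^^^^^^^^^^^^^^^^^^^^^^^^^^^^^^^^
  File "kin.py", line 6, in rot
    def rot(q,o): return Rn.from_euler('ZYZYZ',[q[0]+o,q[1]+q[2],q[3],q[4],q[5]])
                         ~~~~~~~~~~~~~^^^^^^^^^^^^^^^^^^^^^^^^^^^^^^^^^^^^^^^^^^^
  File "scipy/spatial/transform/_rotation.pyx", line 1413, in scipy.spatial.transform._rotation.Rotation.from_euler
ValueError: Expected axis specification to be a non-empty string of upto 3 characters, got ZYZYZ
```

```bash
sed -i "s/^def rot.*/def rot(q,o): return Rn.from_euler('ZYZ',[q[0]+o,q[1]+q[2],q[3]])*Rn.from_euler('YZ',[q[4],q[5]])/; s/np.hypot(\*x\[:2\])/np.sqrt(x[0]**2+x[1]**2-.0252**2)/; s/np.cos(q\[1\]+q\[2\]),0,P/np.cos(q[1]+q[2]),.0252,P/" kin.py
cat > plan.py <<'E'
from kin import *
print(P.round(3),np.abs(f(P)).max().round(4)); print(RO.as_matrix().round(2))
for q,x in D: print((fk(q)[0]-x).round(4))
kn=np.array([.56,-.018,.085]);
for s in (1,-1):
    q=np.array([-1.198,1.101,.312,.015,1.154,-.026])
    for pos,y in [((.40,-.95,.33),.3),((.35,-.7,.35),.6),((.38,-.5,.35),.9),((.42,-.3,.35),1.2),((.43,-.1,.35),1.57),((.45,.1,.3),1.57),(kn-.1*R0.as_matrix()[:,2],1.57),(kn,1.57),((.484,-.09,.085),1.57)]:
        q,e=ik(np.array(pos),R0*Rn.from_euler('z',s*y),q);print(s,np.round(pos,3),q.round(2),round(e,4))
E
python3 plan.py
```

```text
[ 0.515  0.57   0.327  0.245 -0.006 -0.004] 0.0005
[[ 0. -1. -0.]
 [ 1.  0. -0.]
 [ 0. -0.  1.]]
[ 0.0002  0.0001 -0.    ]
[ 0.0005  0.0004 -0.0003]
[ 0.0007 -0.0002  0.0005]
[-0.0001  0.     -0.0002]
1 [ 0.4  -0.95  0.33] [-1.2   0.6   1.09  0.02  0.87  0.26] 0.0
1 [ 0.35 -0.7   0.35] [-1.13  0.11  1.7  -0.03  0.75  0.66] 0.0
1 [ 0.38 -0.5   0.35] [-0.88 -0.18  1.98 -0.22  0.79  1.31] 0.0
1 [ 0.42 -0.3   0.35] [-0.44 -0.35  2.12 -0.45  0.98  2.12] 0.0
1 [ 0.43 -0.1   0.35] [-0.13 -0.45  2.13 -0.34  1.16  2.55] 0.0398
1 [0.45 0.1  0.3 ] [ 0.11 -0.35  2.12 -0.16  1.13  2.55] 0.0976
1 [0.539 0.032 0.169] [-0.01 -0.09  2.16 -0.17  0.81  2.55] 0.0975
1 [ 0.56  -0.018  0.085] [-0.09  0.05  2.19 -0.18  0.62  2.55] 0.0972
1 [ 0.484 -0.09   0.085] [-0.22 -0.1   2.35 -0.26  0.58  2.55] 0.076
-1 [ 0.4  -0.95  0.33] [-1.2   0.6   1.09  0.02  0.87 -0.34] 0.0
-1 [ 0.35 -0.7   0.35] [-1.13  0.11  1.7  -0.03  0.75 -0.54] 0.0
-1 [ 0.38 -0.5   0.35] [-0.88 -0.18  1.98 -0.22  0.8  -0.49] 0.0
-1 [ 0.42 -0.3   0.35] [-0.44 -0.35  2.12 -0.45  0.98 -0.28] 0.0
-1 [ 0.43 -0.1   0.35] [ 0.11 -0.38  2.13 -0.58  1.26 -0.14] 0.0
-1 [0.45 0.1  0.3 ] [ 0.55 -0.14  2.04 -0.58  1.38  0.31] 0.0
-1 [0.539 0.032 0.169] [ 0.35  0.08  2.09 -0.67  1.06  0.31] 0.0
-1 [ 0.56  -0.018  0.085] [ 0.24  0.2   2.13 -0.77  0.87  0.37] 0.0
-1 [ 0.484 -0.09   0.085] [ 0.12  0.04  2.31 -0.82  0.79  0.31] 0.0
```

```bash
cat > rows.py <<'E'
import sys; from h import *; from scipy.spatial.transform import Rotation as Rn
def rows(wps,s=None):
    """wps: (pos, yaw total to go, n rows) -> tool-frame rows"""
    s=s or bot.sense();R=Rn.from_quat(s["ee_rot"],scalar_first=True);p=s["tool_pos"];out=[]
    for pos,yaw,n in wps:
        pos=np.array(pos)
        for i in range(n):
            d=R.inv().apply((pos-p)/(n-i)); p=p+(pos-p)/(n-i); y=yaw/n
            out.append([*d.round(3).tolist(),round(y,3)]); p=p  # commanded
            R=R*Rn.from_euler('z',y)
    for i in range(0,len(out),8): print(str(out[i:i+8]))
E
python3 - <<'E'
from rows import *
rows([((.40,-.70,.36),-1.12,8),((.40,-.33,.36),-.45,8),((.43,.04,.34),0,8)])
E
```

```text
[[0.012, -0.037, -0.033, -0.14], [0.017, -0.035, -0.033, -0.14], [0.022, -0.032, -0.033, -0.14], [0.026, -0.029, -0.033, -0.14], [0.03, -0.025, -0.033, -0.14], [0.033, -0.02, -0.033, -0.14], [0.036, -0.016, -0.033, -0.14], [0.038, -0.01, -0.033, -0.14]]
[[0.04, 0.001, -0.023, -0.056], [0.04, 0.003, -0.023, -0.056], [0.04, 0.005, -0.023, -0.056], [0.039, 0.007, -0.023, -0.056], [0.039, 0.009, -0.023, -0.056], [0.038, 0.012, -0.023, -0.056], [0.038, 0.014, -0.023, -0.056], [0.037, 0.016, -0.023, -0.056]]
[[0.036, 0.021, -0.02, 0.0], [0.036, 0.021, -0.02, 0.0], [0.036, 0.021, -0.02, 0.0], [0.036, 0.021, -0.02, 0.0], [0.036, 0.021, -0.02, 0.0], [0.036, 0.021, -0.02, 0.0], [0.036, 0.021, -0.02, 0.0], [0.036, 0.021, -0.02, 0.0]]
```

>>> carry_out:
  increments:
    - [[0.012,-0.037,-0.033,-0.14],[0.017,-0.035,-0.033,-0.14],[0.022,-0.032,-0.033,-0.14],[0.026,-0.029,-0.033,-0.14],[0.03,-0.025,-0.033,-0.14],[0.033,-0.02,-0.033,-0.14],[0.036,-0.016,-0.033,-0.14],[0.038,-0.01,-0.033,-0.14]]

```text
clock: 5.4
tool_pos: [0.422, -0.7309, 0.3601]
ee_rot: [0.269, 0.714, 0.64, -0.093]
wrist_force: [0.5, -0.0, 0.9]
finger_gap: 0.088
finger_force: 0.0
```

>>> carry_out:
  increments:
    - [[0.04,0.001,-0.023,-0.056],[0.04,0.003,-0.023,-0.056],[0.04,0.005,-0.023,-0.056],[0.039,0.007,-0.023,-0.056],[0.039,0.009,-0.023,-0.056],[0.038,0.012,-0.023,-0.056],[0.038,0.014,-0.023,-0.056],[0.037,0.016,-0.023,-0.056]]

```text
clock: 6.2
tool_pos: [0.4429, -0.3621, 0.3642]
ee_rot: [0.242, 0.556, 0.781, -0.149]
wrist_force: [0.8, 0.6, 0.7]
finger_gap: 0.0883
finger_force: 0.0
```

```bash
python3 - <<'E'
from rows import *
s=bot.sense();print(s["clock"],s["qpos"].round(2),s["tool_pos"].round(3));R=Rn.from_quat(s["ee_rot"],scalar_first=True).as_matrix();print(R.round(3))
rows([((.43,.04,.34),0,8),((.54,.042,.19),0,5)])
E
```

```text
6.2 [-0.55 -0.26  2.02 -0.41  0.94 -0.71] [ 0.443 -0.362  0.364]
[[-0.264  0.941  0.213]
 [ 0.797  0.337 -0.501]
 [-0.544  0.037 -0.839]]
[[0.042, 0.015, -0.023, 0.0], [0.042, 0.015, -0.023, 0.0], [0.042, 0.015, -0.023, 0.0], [0.042, 0.015, -0.023, 0.0], [0.042, 0.015, -0.023, 0.0], [0.042, 0.015, -0.023, 0.0], [0.042, 0.015, -0.023, 0.0], [0.042, 0.015, -0.023, 0.0]]
[[0.011, 0.02, 0.03, 0.0], [0.011, 0.02, 0.03, 0.0], [0.011, 0.02, 0.03, 0.0], [0.011, 0.02, 0.03, 0.0], [0.011, 0.02, 0.03, 0.0]]
```

>>> carry_out:
  increments:
    - [[0.042,0.008,-0.025,-0.01],[0.042,0.008,-0.025,-0.01],[0.042,0.012,-0.025,-0.01],[0.042,0.012,-0.023,-0.01],[0.042,0.015,-0.023,-0.01],[0.042,0.015,-0.023,-0.01],[0.042,0.015,-0.023,-0.01],[0.042,0.015,-0.023,0.0]]

```text
clock: 7.0
tool_pos: [0.396, 0.0333, 0.3429]
ee_rot: [0.236, 0.529, 0.8, -0.155]
wrist_force: [0.7, 0.8, 0.7]
finger_gap: 0.0884
finger_force: 0.0
```

```bash
python3 - <<'E'
from rows import *
s=bot.sense();print(s["clock"],s["qpos"].round(2),s["tool_pos"].round(3));R=Rn.from_quat(s["ee_rot"],scalar_first=True).as_matrix();print(R.round(3))
rows([((.45,.075,.30),0,2),((.54,.052,.20),0,5)])
w=bot.camera("wrist");cv2.imwrite("pics/w1.png",w["frame"])
for k,z in dict(handle_grip=.083,lever_end=.117,lever_pivot=.117,coupling_centre=.018,tape_roll_centre=.009).items():
    print(k,[(np.round(r["point"]),round(r["p"],2),atz(w,r["point"],z)[:2].round(3)) for r in bot.tip_of(k,w)[:2]])
E
```

```text
7.0 [ 0.48 -0.35  2.12 -0.58  1.44  0.17] [0.396 0.033 0.343]
[[-0.328  0.92   0.215]
 [ 0.774  0.392 -0.498]
 [-0.542  0.003 -0.84 ]]
[[0.019, 0.033, 0.013, 0.0], [0.019, 0.033, 0.013, 0.0], [0.001, 0.015, 0.023, 0.0], [0.001, 0.015, 0.023, 0.0], [0.001, 0.015, 0.023, 0.0], [0.001, 0.015, 0.023, 0.0], [0.001, 0.015, 0.023, 0.0]]
handle_grip [(array([356., 114.]), 0.73, array([ 0.56, -0.01]))]
lever_end []
lever_pivot [(array([340., 204.]), 0.56, array([ 0.628, -0.151])), (array([327., 156.]), 0.18, array([ 0.544, -0.065]))]
coupling_centre [(array([404.,  32.]), 0.94, array([0.58 , 0.082]))]
tape_roll_centre [(array([423.,  65.]), 0.75, array([0.643, 0.057]))]
```

View pics/w1.png

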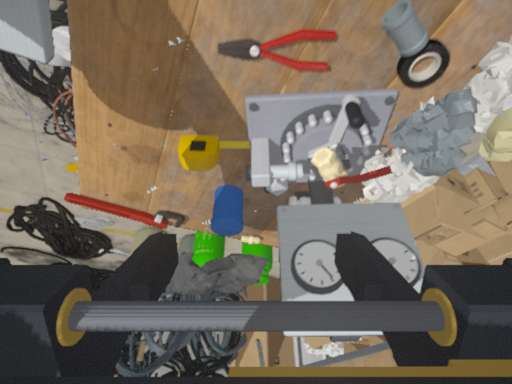

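The wrist view shows the knob at about (356,114), the lever from (330,183) to (390,170), and the coupling and tape roll at upper right. This agrees with the map. I'll go closer.

>>> carry_out:
  increments:
    - [[0.019,0.033,0.013,0],[0.019,0.033,0.013,0],[0.001,0.015,0.023,0],[0.001,0.015,0.023,0],[0.001,0.015,0.023,0],[0.001,0.015,0.023,0],[0.001,0.015,0.023,0],[0,0,0,0]]

```text
clock: 8.1
tool_pos: [0.5415, 0.0449, 0.1969]
ee_rot: [0.233, 0.531, 0.799, -0.159]
wrist_force: [0.3, -0.3, 0.3]
finger_gap: 0.0882
finger_force: 0.0
```

```bash
python3 - <<'E'
from rows import *
s=bot.sense();print(s["clock"],s["qpos"].round(2),s["tool_pos"].round(3),s["wrist_force"])
P={n:bot.camera(n) for n in("wrist","top","scene")}
o=[]
for n in P:
    r=bot.tip_of("handle_grip",P[n])[:1]
    if r: o.append((P[n],r[0]["point"])); print(n,np.round(r[0]["point"]),round(r[0]["p"],2),atz(P[n],r[0]["point"],.083).round(3))
k=tri(o) if len(o)>1 else None;print(k)
w=P["wrist"];cv2.imwrite("pics/w2.png",w["frame"])
R=Rn.from_quat(s["ee_rot"],scalar_first=True)
print(R.inv().apply(k-(s["tool_pos"]-.005*R.as_matrix()[:,2])).round(4))
E
```

```text
8.1 [ 0.37  0.06  2.05 -0.65  1.11  0.29] [0.542 0.045 0.197] [ 0.32775736 -0.2543064   0.33815493]
wrist [252. 173.] 0.7 [ 0.559 -0.011  0.083]
top [208. 185.] 0.9 [ 0.564 -0.021  0.083]
scene [231. 184.] 0.84 [ 0.545 -0.031  0.083]
[ 0.56244192 -0.01891256  0.07473282]
[ 0.01   -0.0045  0.144 ]
```

View pics/w2.png

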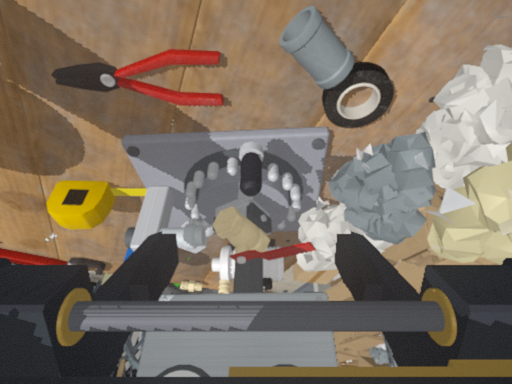

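The knob is at (252,173), almost midway between the fingers, and the closing axis is clear of the lever. I'll narrow the opening and go in.

>>> carry_out:
  increments:
    - [[0.008,-0.004,0.02,0],[0,0,0.03,0],[0,0,0.03,0],[0,0,0.025,0],[0,0,0.023,0],[0,0,0,0]]
  grip: 0.05

```text
clock: 9.0
tool_pos: [0.5603, -0.0116, 0.0858]
ee_rot: [0.234, 0.529, 0.8, -0.158]
wrist_force: [0.3, 0.1, 0.1]
finger_gap: 0.0502
finger_force: 0.0
```

```bash
python3 - <<'E'
from rows import *
s=bot.sense();print(s["clock"],s["qpos"].round(2),s["tool_pos"].round(3),s["wrist_force"],s["finger_gap"])
S=bot.camera("scene");w=bot.camera("wrist");cv2.imwrite("pics/c3.png",np.hstack([cv2.resize(S["frame"][130:250,170:330],(400,300)),cv2.resize(w["frame"],(400,300))]))
E
```

```text
9.0 [ 0.25  0.21  2.12 -0.77  0.88  0.37] [ 0.56  -0.012  0.086] [0.25456982 0.06120211 0.14975735] 0.05022834547790594
```

View pics/c3.png

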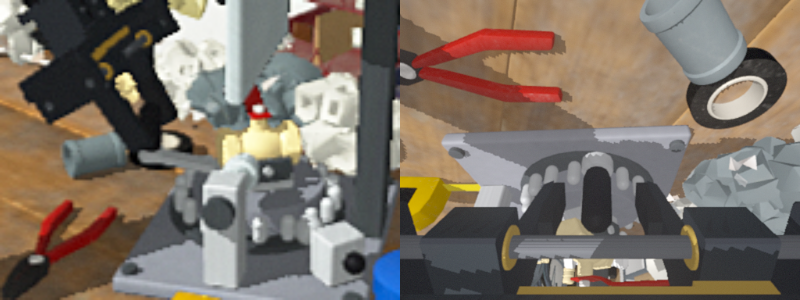

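The pictures show the knob between the fingers (wrist half, about (597,195)), with nothing touched. Closing.

>>> carry_out:
  increments:
    - [[0,0,0,0],[0,0,0,0],[0,0,0,0],[0,0,0,0],[0,0,0,0]]
  grip: 0.005
  newtons: 35

```text
clock: 9.6
tool_pos: [0.5599, -0.0114, 0.0879]
ee_rot: [0.234, 0.53, 0.799, -0.159]
wrist_force: [-8.4, 0.9, 7.9]
finger_gap: 0.019
finger_force: 35.0
```

```bash
cat > arc.py <<'E'
from rows import *
C=np.array([.586,-.117])
def arc(total,n,extra=0):
    s=bot.sense();p=s["tool_pos"];d=p[:2]-C;r=np.hypot(*d);a=np.arctan2(d[1],d[0]);print("r",r.round(4),"bearing",np.degrees(a).round(1),"F",s["wrist_force"].round(1),s["finger_gap"].round(4),s["clock"])
    rows([([*(C+r*np.array([np.cos(a+t),np.sin(a+t)])),p[2]],0,1) for t in np.radians(np.linspace(0,total,n+1)[1:])],s)
E
python3 -c "
from arc import *
arc(60,16)"
```

```text
Traceback (most recent call last):
  File "arc.py", line 4, in arc
    s=bot.sense();p=s["tool_pos"];d=p[:2]-C;r=np.hypot(*d);a=np.arctan2(d[1],d[0]);print("r",r.round(4),"bearing",np.degrees(a).round(1),"F",s["wrist_force"].round(1),s["finger_gap"].round(4),s["clock"])
                                                                                                                                                                       ^^^^^^^^^^^^^^^^^^^^^
AttributeError: 'float' object has no attribute 'round'
```

```bash
sed -i 's/s\["finger_gap"\].round(4)/s["finger_gap"]/' arc.py; python3 -c "
from arc import *
arc(60,15)"
```

```text
r 0.1088 bearing 103.9 F [-8.4  0.9  7.9] 0.019024508245341444 9.6
[[0.001, -0.008, -0.0, 0.0], [0.0, -0.008, -0.0, 0.0], [-0.0, -0.008, 0.0, 0.0], [-0.001, -0.008, 0.0, 0.0], [-0.001, -0.008, 0.001, 0.0], [-0.001, -0.007, 0.001, 0.0], [-0.002, -0.007, 0.001, 0.0], [-0.002, -0.007, 0.002, 0.0]]
[[-0.003, -0.007, 0.002, 0.0], [-0.003, -0.007, 0.002, 0.0], [-0.003, -0.006, 0.002, 0.0], [-0.004, -0.006, 0.003, 0.0], [-0.004, -0.006, 0.003, 0.0], [-0.004, -0.005, 0.003, 0.0], [-0.005, -0.005, 0.003, 0.0]]
```

>>> carry_out:
  increments:
    - [[0.001,-0.008,0,0],[0,-0.008,0,0],[0,-0.008,0,0],[-0.001,-0.008,0,0],[-0.001,-0.008,0.001,0],[-0.001,-0.007,0.001,0]]

```text
clock: 10.2
tool_pos: [0.5232, -0.0287, 0.0879]
ee_rot: [0.237, 0.528, 0.801, -0.152]
wrist_force: [9.9, 10.8, -5.1]
finger_gap: 0.0188
finger_force: 34.6
```

```bash
python3 -c "
from arc import *
arc(37,9);print(bot.sense()['tool_pos'])"
```

```text
r 0.1083 bearing 125.4 F [ 9.9 10.8 -5.1] 0.01884168801105573 10.2
[[-0.002, -0.008, 0.001, 0.0], [-0.002, -0.007, 0.001, 0.0], [-0.003, -0.007, 0.002, 0.0], [-0.003, -0.007, 0.002, 0.0], [-0.003, -0.007, 0.002, 0.0], [-0.004, -0.006, 0.002, 0.0], [-0.004, -0.006, 0.003, 0.0], [-0.004, -0.006, 0.003, 0.0]]
[[-0.005, -0.005, 0.003, 0.0]]
[ 0.52317957 -0.02872795  0.08788328]
```

>>> carry_out:
  increments:
    - [[-0.002,-0.008,0.001,0],[-0.002,-0.007,0.001,0],[-0.003,-0.007,0.002,0],[-0.003,-0.007,0.002,0],[-0.003,-0.007,0.002,0],[-0.004,-0.006,0.002,0]]

```text
clock: 10.8
tool_pos: [0.4911, -0.0642, 0.088]
ee_rot: [0.236, 0.528, 0.801, -0.153]
wrist_force: [10.6, 2.7, -11.5]
finger_gap: 0.0188
finger_force: 36.1
```

```bash
python3 -c "
from arc import *
arc(13,3);print(bot.sense()['tool_pos'])"
```

```text
r 0.1086 bearing 150.9 F [ 10.6   2.7 -11.5] 0.018798445867640498 10.8
[[-0.004, -0.006, 0.003, 0.0], [-0.005, -0.006, 0.003, 0.0], [-0.005, -0.005, 0.003, 0.0]]
[ 0.491067   -0.06422779  0.08799782]
```

>>> carry_out:
  increments:
    - [[-0.004,-0.006,0.003,0],[-0.005,-0.006,0.003,0],[-0.005,-0.005,0.003,0],[0,0,0,0],[0,0,0,0],[0,0,0,0],[0,0,0,0]]

```text
clock: 11.5
tool_pos: [0.4824, -0.0862, 0.088]
ee_rot: [0.236, 0.529, 0.801, -0.153]
wrist_force: [10.6, 4.6, -9.2]
finger_gap: 0.0186
finger_force: 35.0
```

```bash
python3 - <<'E'
from arc import *
arc(4,1);print(bot.sense()['tool_pos'])
S=bot.camera("scene");w=bot.camera("wrist");t=bot.camera("top")
cv2.imwrite("pics/c4.png",np.hstack([cv2.resize(t["frame"][130:240,190:300],(400,400)),cv2.resize(S["frame"][130:250,200:320],(400,400))]))
for k in ("handle_grip","lever_end"):
  for n,p in (("s",S),("w",w),("t",t)):
    print(k,n,[(np.round(r["point"]),round(r["p"],2),atz(p,r["point"],.083 if k[0]=="h" else .117)[:2].round(3)) for r in bot.tip_of(k,p)[:1]])
E
```

```text
r 0.1081 bearing 163.5 F [10.6  4.6 -9.2] 0.018609890688894185 11.5
[[-0.005, -0.005, 0.003, 0.0]]
[ 0.48235605 -0.0862402   0.08795998]
handle_grip s [(array([236., 203.]), 0.9, array([ 0.483, -0.105]))]
handle_grip w [(array([257., 259.]), 0.69, array([ 0.485, -0.094]))]
handle_grip t [(array([238., 213.]), 0.83, array([ 0.491, -0.099]))]
lever_end s []
lever_end w []
lever_end t []
```

View pics/c4.png

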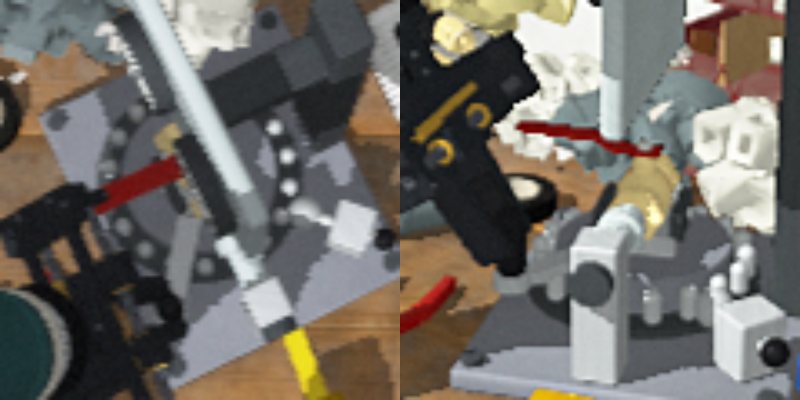

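The top crop shows the lever at (100,205)–(185,165), pointing at world bearing about 115°, i.e. stand front. The pipe lies in line with the nozzle. I'll open the fingers and back off along the tool axis.

>>> carry_out:
  increments:
    - [[0,0,0,0],[0,0,0,0],[0,0,0,0],[0,0,-0.02,0],[0,0,-0.03,0],[0,0,-0.03,0],[0,0,-0.03,0],[0,0,0,0]]
  grip: 0.045

```text
clock: 12.75
tool_pos: [0.458, -0.0321, 0.1838]
ee_rot: [0.237, 0.529, 0.8, -0.155]
wrist_force: [0.9, -0.1, 1.1]
finger_gap: 0.045
finger_force: 0.0
```

```bash
cat > st.py <<'E'
from rows import *
PS=np.radians(-66);C=np.array([.586,-.117])
M=np.array([[np.cos(PS),-np.sin(PS)],[np.sin(PS),np.cos(PS)]])
w2s=lambda p:(M.T@(np.array(p)[:2]-C)*1000).round(1)
s2w=lambda p:M@(np.array(p)/1000)+C
E
python3 - <<'E'
from st import *
s=bot.sense();print(s["clock"],s["tool_pos"].round(3),s["wrist_force"].round(1),w2s(s["tool_pos"]))
print(Rn.from_quat(s["ee_rot"],scalar_first=True).as_matrix().round(3))
P={n:bot.camera(n) for n in("top","wrist","scene")}
cv2.imwrite("pics/c5.png",np.hstack([cv2.resize(P["wrist"]["frame"],(400,300)),cv2.resize(P["top"]["frame"][130:240,180:310],(400,300))]))
for k,z in (("handle_grip",.083),("lever_end",.117),("lever_pivot",.117),("nozzle_mouth",.085)):
  for n,p in P.items():
    print(k,n,[(np.round(r["point"]),round(r["p"],2),w2s(atz(p,r["point"],z))) for r in bot.tip_of(k,p)[:1]])
E
```

```text
12.75 [ 0.458 -0.032  0.184] [ 0.9 -0.1  1.1] [-129.6  -82.4]
[[-0.327  0.92   0.215]
 [ 0.773  0.391 -0.499]
 [-0.543  0.003 -0.839]]
handle_grip top [(array([234., 213.]), 0.76, array([-63.7, -75.2]))]
handle_grip wrist [(array([263., 185.]), 0.87, array([-70.5, -79.4]))]
handle_grip scene [(array([233., 202.]), 0.64, array([-61.4, -84.1]))]
lever_end top []
lever_end wrist []
lever_end scene [(array([272., 220.]), 0.53, array([  51.4, -197.3]))]
lever_pivot top [(array([328., 212.]), 0.3, array([ 153. , -173.3]))]
lever_pivot wrist []
lever_pivot scene [(array([272., 198.]), 0.23, array([  29.1, -115.1]))]
nozzle_mouth top [(array([254., 197.]), 0.76, array([  0.6, -58.6]))]
nozzle_mouth wrist [(array([298., 231.]), 0.81, array([  3.8, -41.6]))]
nozzle_mouth scene [(array([267., 199.]), 0.9, array([  3.4, -56.5]))]
```

View pics/c5.png

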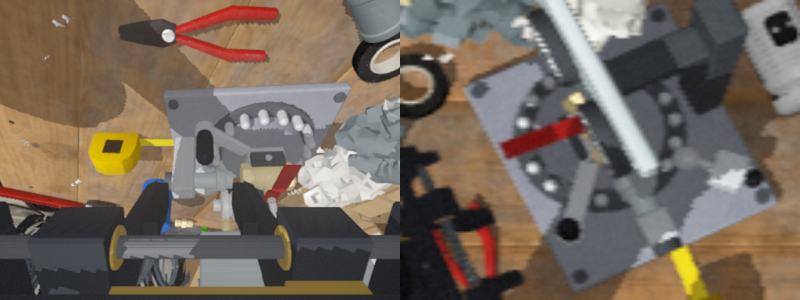

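```bash
python3 - <<'E'
from st import *
t=bot.camera("top")
print("lever end px",[w2s(atz(t,(180+(a-400)*130/400,130+b*110/300),.117)) for a,b in((503,148),(585,125))])
rows([([*s2w((-97,-42)),.168],0,3),([*s2w((-62,-42)),.115],0,4)])
E
```

```text
lever end px [array([-82.7,   8.6]), array([-12.1,   1. ])]
[[-0.007, 0.014, 0.009, 0.0], [-0.007, 0.014, 0.009, 0.0], [-0.007, 0.014, 0.009, 0.0], [-0.0, 0.0, 0.016, 0.0], [-0.0, 0.0, 0.016, 0.0], [-0.0, 0.0, 0.016, 0.0], [-0.0, 0.0, 0.016, 0.0]]
```

>>> carry_out:
  increments:
    - [[0,0,0,0],[0,0,0,0],[-0.007,0.014,0.009,0],[-0.007,0.014,0.009,0],[-0.007,0.014,0.009,0]]
  grip: 0

```text
clock: 14.05
tool_pos: [0.5086, -0.0463, 0.169]
ee_rot: [0.235, 0.529, 0.8, -0.157]
wrist_force: [-0.4, 0.2, 0.4]
finger_gap: 0.0069
finger_force: 0.0
```

>>> carry_out:
  increments:
    - [[0,0,0.016,0],[0,0,0.016,0],[0,0,0.016,0],[0,0,0.016,0],[0,0,0,0]]

```text
clock: 14.55
tool_pos: [0.52, -0.0791, 0.1134]
ee_rot: [0.234, 0.529, 0.8, -0.158]
wrist_force: [-0.3, 0.5, -0.3]
finger_gap: 0.0001
finger_force: 0.0
```

```bash
cat > lev.py <<'E'
from st import *
def lev(angs,rho=60,xo=1.5):
    s=bot.sense();print(s["clock"],s["tool_pos"].round(4),s["wrist_force"].round(1),w2s(s["tool_pos"]),s["finger_gap"])
    W=[]
    for a in np.radians(angs):
        c,n=np.cos(a),np.sin(a)
        p=rho*np.array([-c,n])+(9+10.7*n+17.5*c)*np.array([-n,-c])+[xo,0]
        W.append(([*s2w(p),.115],0,1)); print(np.degrees(a).round(),p.round(1))
    rows(W,s)
E
python3 - <<'E'
from lev import *
lev([0,8,16,24,32,40,48,56])
w=bot.camera("wrist");cv2.imwrite("pics/c6.png",w["frame"])
E
```

```text
14.55 [ 0.52   -0.0791  0.1134] [-0.3  0.5 -0.3] [-61.5 -44.8] 0.00011241453892890267
0.0 [-58.5 -26.5]
8.0 [-61.8 -19.2]
16.0 [-64.1 -11.1]
24.0 [-65.2  -2.4]
32.0 [-65.    6.8]
40.0 [-63.3  16.1]
48.0 [-59.9  25.4]
56.0 [-55.   34.3]
[[-0.003, 0.018, -0.0, 0.0], [0.003, 0.007, -0.002, 0.0], [0.002, 0.008, -0.001, 0.0], [0.001, 0.009, -0.001, 0.0], [-0.0, 0.009, -0.0, 0.0], [-0.001, 0.009, 0.001, 0.0], [-0.003, 0.009, 0.002, 0.0], [-0.004, 0.009, 0.003, 0.0]]
```

View pics/c6.png

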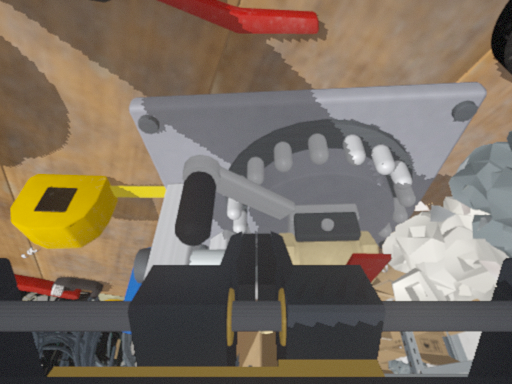

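The closed fingers stand on the right of the lever (red at about (368,268)), with the knob clear on the left. I'll push the lever now.

>>> carry_out:
  increments:
    - [[-0.003,0.018,0,0],[0.003,0.007,-0.002,0],[0.002,0.008,-0.001,0],[0.001,0.009,-0.001,0]]

```text
clock: 15.0
tool_pos: [0.5572, -0.0576, 0.1168]
ee_rot: [0.234, 0.529, 0.8, -0.158]
wrist_force: [-2.2, -3.4, 0.4]
finger_gap: 0.0005
finger_force: 1.8
```

>>> carry_out:
  increments:
    - [[0,0.009,0,0],[-0.001,0.009,0.001,0],[-0.003,0.009,0.002,0],[-0.004,0.009,0.003,0],[0,0,0,0]]

```text
clock: 15.5
tool_pos: [0.5971, -0.0522, 0.1159]
ee_rot: [0.235, 0.529, 0.8, -0.156]
wrist_force: [-1.0, 0.1, -1.4]
finger_gap: 0.0006
finger_force: 0.7
```

```bash
python3 - <<'E'
from lev import *
lev([62,68,74,80,84,88,90])
E
```

```text
15.5 [ 0.5971 -0.0522  0.1159] [-1.   0.1 -1.4] [-54.7  36.4] 0.000626955023904607
62.0 [-50.2  40.5]
68.0 [-44.6  46.1]
74.0 [-38.2  51. ]
80.0 [-31.2  55.2]
84.0 [-26.1  57.4]
88.0 [-20.9  59.3]
90.0 [-18.2  60. ]
[[-0.003, 0.004, 0.003, 0.0], [-0.005, 0.006, 0.003, 0.0], [-0.005, 0.005, 0.003, 0.0], [-0.006, 0.004, 0.004, 0.0], [-0.004, 0.002, 0.003, 0.0], [-0.004, 0.002, 0.003, 0.0], [-0.002, 0.001, 0.001, 0.0]]
```

>>> carry_out:
  increments:
    - [[-0.003,0.004,0.003,0],[-0.005,0.006,0.003,0],[-0.005,0.005,0.003,0],[-0.006,0.004,0.004,0],[0,0,0,0]]

```text
clock: 16.0
tool_pos: [0.6228, -0.067, 0.1155]
ee_rot: [0.235, 0.529, 0.8, -0.157]
wrist_force: [-1.6, 0.7, -0.7]
finger_gap: 0.0005
finger_force: 0.6
```

>>> carry_out:
  increments:
    - [[-0.003,0.001,0.002,0],[-0.003,0.001,0.002,0],[0,0,0,0]]

```text
clock: 16.3
tool_pos: [0.627, -0.0724, 0.1156]
ee_rot: [0.235, 0.529, 0.8, -0.157]
wrist_force: [-1.2, 1.2, -1.3]
finger_gap: 0.0004
finger_force: 0.9
```

```bash
python3 - <<'E'
from lev import *
lev([84,88,90])
t=bot.camera("top");w=bot.camera("wrist");S=bot.camera("scene")
cv2.imwrite("pics/c7.png",np.hstack([cv2.resize(w["frame"],(266,400)),cv2.resize(t["frame"][130:240,190:300],(267,400)),cv2.resize(S["frame"][120:240,200:320],(267,400))]))
E
```

```text
16.3 [ 0.627  -0.0724  0.1156] [-1.2  1.2 -1.3] [-24.1  55.6] 0.0004167257309107675
84.0 [-26.1  57.4]
88.0 [-20.9  59.3]
90.0 [-18.2  60. ]
[[0.002, 0.002, -0.001, 0.0], [-0.004, 0.002, 0.003, 0.0], [-0.002, 0.001, 0.001, 0.0]]
```

View pics/c7.png

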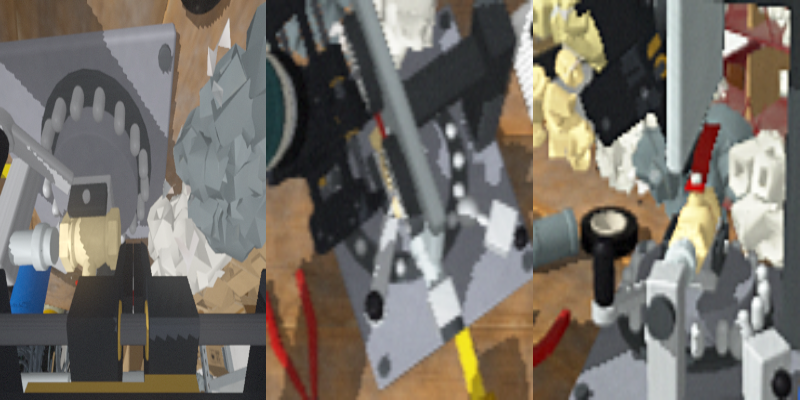

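The lever is almost in line with the pipe and the panel is still clear. I'll creep on to the stop and watch the force.

>>> carry_out:
  increments:
    - [[-0.002,0.001,0.001,0],[-0.002,0.001,0.001,0],[0,0,0,0]]

```text
clock: 16.75
tool_pos: [0.6289, -0.0745, 0.115]
ee_rot: [0.234, 0.53, 0.8, -0.157]
wrist_force: [-5.8, 7.3, 0.2]
finger_gap: 0.0008
finger_force: 3.7
```

>>> carry_out:
  increments:
    - [[-0.002,0,0.001,0],[0,0,0,0],[0,0,0,0]]

```text
clock: 17.05
tool_pos: [0.6294, -0.0753, 0.1146]
ee_rot: [0.233, 0.53, 0.8, -0.156]
wrist_force: [-6.9, 12.4, 0.6]
finger_gap: -0.0
finger_force: 6.0
```

The force has jumped to about 14 N, so the lever is at its stop. I'll back off and look.

>>> carry_out:
  increments:
    - [[0.003,0,-0.002,0],[0.01,0,-0.008,0],[0.01,0,-0.02,0],[0.01,0,-0.03,0],[0,0,-0.04,0],[0,0,-0.04,0],[0,0,-0.04,0],[0,0,0,0]]

```text
clock: 17.85
tool_pos: [0.5853, 0.0408, 0.2568]
ee_rot: [0.239, 0.529, 0.8, -0.152]
wrist_force: [0.4, 0.1, 0.2]
finger_gap: 0.0006
finger_force: 0.0
```

```bash
python3 - <<'E'
from st import *
s=bot.sense();print(s["clock"],s["tool_pos"].round(3),s["wrist_force"].round(1))
P={n:bot.camera(n) for n in("wrist","top","scene")}
cv2.imwrite("pics/c8.png",np.hstack([cv2.resize(P["wrist"]["frame"],(400,300)),cv2.resize(P["top"]["frame"][140:230,195:295],(400,300))]))
for k,z in (("handle_grip",.083),("lever_end",.117)):
  for n,p in P.items():
    print(k,n,[(np.round(r["point"]),round(r["p"],2),w2s(atz(p,r["point"],z))) for r in bot.tip_of(k,p)[:1]])
E
```

```text
17.85 [0.585 0.041 0.257] [0.4 0.1 0.2]
handle_grip wrist []
handle_grip top [(array([233., 213.]), 0.93, array([-68.1, -75.6]))]
handle_grip scene [(array([233., 199.]), 0.82, array([-63.7, -72.9]))]
lever_end wrist []
lever_end top []
lever_end scene []
```

View pics/c8.png

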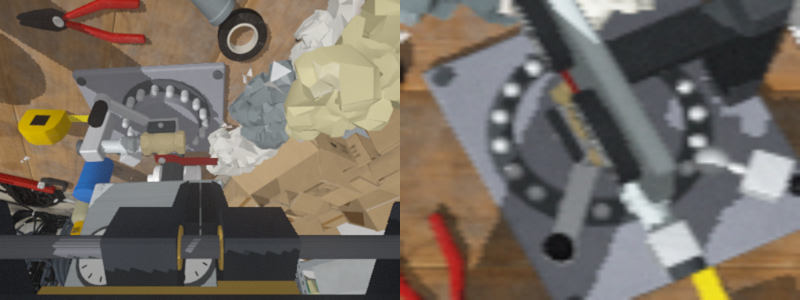

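The wrist half shows the red lever at about (155,155)–(218,161), along the pipe, with the knob where it was. I'll check the lever's angle from the red pixels.

```bash
python3 - <<'E'
from st import *
w=bot.camera("wrist");f=w["frame"].astype(int)
m=((f[:,:,2]>90)&(f[:,:,1]<60)&(f[:,:,0]<60)).astype(np.uint8);m[:180]=0;m[225:]=0;m[:,:180]=0;m[:,300:]=0
v,u=np.nonzero(m);q=np.array([w2s(atz(w,(a,b),.123)) for a,b in zip(u,v)])
print(len(q),u.min(),u.max(),v.min(),v.max(),q.min(0),q.max(0))
# per-y-bin extents and centre line
for y in range(0,95,10):
    k=q[(q[:,1]>=y)&(q[:,1]<y+10)]
    if len(k): print(y,len(k),k[:,0].min(),k[:,0].max(),k[:,0].mean().round(1))
d=cv2.fitLine(q.astype(np.float32),cv2.DIST_HUBER,0,.01,.01).ravel();print(d.round(3),"deg from +y",np.degrees(np.arctan2(-d[0],d[1])).round(1))
E
```

```text
631 203 283 203 216 [-22.7  -3.7] [ 3.6 85.6]
0 22 -20.9 -17.0 -19.4
10 80 -22.7 -5.1 -14.7
20 86 -22.5 -0.9 -12.3
30 82 -18.7 3.3 -7.1
40 78 -14.7 1.4 -6.6
50 76 -14.6 1.5 -6.9
60 81 -14.5 3.6 -6.3
70 65 -12.4 1.7 -6.2
80 39 -12.3 1.8 -5.5
[ 0.166  0.986 -9.517 43.498] deg from +y -9.6
```

```bash
python3 -c "
from bench import bot
print(bot.finish_job())"
```

```text
the job is handed in; nothing more can be done
None
```

I turned the swivel table three clicks to the nozzle with the valve shut, opened the lever to its stop (about 2° from in line with the pipe), let go and handed the job in; the pictures showed the knob still in its click, the bystanders appeared undisturbed, and no verdict came back.

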